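# Latch the pull-out cutting shelf

## Robot

A 6-joint arm with a two-finger parallel gripper is mounted at the origin on the work surface. World frame = base frame: x ahead of the robot, y to its left, z up, the work surface at z = 0. Lengths are in m, angles in degrees, forces in N, time in s.
With the tool pointing down it reaches from about 0.15 to 0.775 m from the base axis. Payload 6.1 kg.
Tool frame: the origin (TCP) lies midway between the tips of the shut fingers; the grasp point (between the pads) lies 19 mm behind it (env.grip_depth is the z of the grasp point in the tool frame, in m); z points along the fingers, y is the direction in which the jaws open and shut (so a half turn about z gives the same grasp; the last joint's range is limited). The gripper opens to 85 mm and grips with 20 to 120 N. Pads are 22 mm wide; open, the fingers measure 114 mm over their backs; the gripper's body (76 mm by 85 mm) begins 54 mm behind the grasp point. The pads swing forward as they close: fully open they stand 13 mm farther back than shut.
Start: joints at [-64.286, 7.208, -2.269, 80.523, 0, 90], TCP at [0.228, -0.473, 0.231] pointing down, gripper open.
Joint ranges: [-155.77, 155.77], [-54.66, 111.73], [-72.52, 77.12], [-102.08, 115.82], [-83.92, 84.16], [-180, 180]. Speed limits (degrees/s): [136.94, 136.94, 172.46, 180, 180, 180].

## Interface

Orientations are given as [roll, pitch, yaw] about the fixed x, y, z axes, in that order (R = Rz(yaw) Ry(pitch) Rx(roll)).
In Python, from station import env, capture, hand_in, recognise, silhouettes, tip_of gives the robot as it stands. The module is installed in compiled form; this text tells all that it offers.
- The arm moves only by the tool carry_out, never from a script. Its argument "increments" is a list that holds one entry, the list of rows, each a list of 7 numbers: the opening, from -1 (shut) to 1 (fully open), so that 0 is half open, then the shift along the tool's x, y, z in mm, then the turn, a rotation vector about the tool's x, y, z in degrees. In form: [[[grip, dx, dy, dz, ax, ay, az], ...]]. A call has exactly 10 rows; each row shifts and turns the commanded pose from where the row before left it, along the tool's axes as they then stand; what a row does not reach is not made up. A row lasts 1/10 s, in which the tool goes at most 50 mm and 8.59 degrees, less where a joint would pass 70% of its speed; a pose out of reach is approached as far as the arm can. A call with a gripper value outside its range is refused whole. The fingers move at their own pace and stop on an object; "newtons" is the grip in N (left out, the last holds). Time passes only in rows, so rows that do not move let the fingers close, or fill a call up. It gives the time, the measured TCP pose, the force and the opening at its end, in the units of the state.
- env.get_state(): the state, without advancing time (a new reading comes with each control period).
- capture(name): name is "scene" or "top" or "wrist"; returns a dict with "img" (480x640x3 uint8, blue, green, red), "K" (3x3 intrinsics, pixels), "world_from_camera" (4x4, takes a point from camera to world coordinates). Camera axes: x right, y down, z forward; pixel columns grow to the right and rows downward; lengths in m; the calibration is good to about 2 mm. A picture is of the moment at which its call begins. There is no depth.
- hand_in(): hands the job in, once; it reports no verdict.
Trained networks look in a picture, given as the dict that the camera call returned (one of the last four; its "shot" number tells which), for a name from the list of things; names that differ only in an ending like _2 or _b are one class to them, and where a whole thing is asked for, a point or a joint stands for the part that bears it (a point fixed in the world has none). Each returns a list of dicts, best first, with "conf" (0 to 1); they miss things now and then, are a little off and sometimes report something else, mostly with a low value. They report only what shows in the picture. A call takes as long as a camera call.
- recognise(target, picture): "centre" ([x, y, z] in m, in world coordinates, good to about 4 mm: the middle of the surface that is visible of it).
- silhouettes(target, picture): "region" (480x640 bool, what is visible of it).
- tip_of(target, picture): "centre" ([x, y, z] in m, in world coordinates, good to about 4 mm: a listed point, or the origin of a listed thing).
The state is a dict: "time": time; "qpos": joint angles; "qvel": joint speeds; "joint_efforts": joint torques, N m; "tcp_pos": TCP position; "ee_rot": TCP orientation; "force": force on the tool from outside, world axes, zero at the start; "ft_torque": the same for the moment, N m; "finger_gap": finger opening in m.
Only numpy, scipy, OpenCV 4.12 (cv2) and the standard library are available. Lean on these libraries where they do the work, as an engineer would, in place of code of your own. Each camera call takes 0.05 s, during which the arm holds its last target.

## Task

The pull-out cutting shelf has been left part-way out. Lift its latch bar by the thumb tab, slide the shelf in until the nose of the bar has passed over the striker lip of the catch, and let the nose drop fully down into the catch's slot, then let go. Feel for the slot and work gently: do not ram or press the bar against the catch with more than 15 newtons, and leave the bottle, cup, tongs and pastry wheel where they are.

Things in the scene. Friction and masses are not known exactly. Their poses are not given: they have to be found in the camera images.
- ledge: Fixed low zinc-topped ledge, 560 wide (y), 220 deep (x), top 65 mm above the table, turned by some yaw. Origin at table height on the shelf's centre line, 10 mm in front of the ledge's front edge; +x = the way the shelf slides in (away from the robot), z up. The cutting shelf (225 wide, top at 45 mm) slides under it. A fixed black dough box, top at 162 mm, stands on it at x 135, y 200 mm.
- slot_mid (a point): MIDDLE of the range where the catch's slot may be: ledge x = 50 mm, y = 0, z = 65 mm (ledge top). The dark steel catch on the ledge top is adjustable along ledge x: the true slot centre lies up to 11 mm either side of this point, clamped (holds 60 N), NOT measured: find it by feel or eye. Axes as the ledge.
- lip_mid (a point): The catch's parts along ledge +x: striker lip 18 mm thick, top 83 mm above the table; open slot 13 mm long; back stop 10 mm thick, top at 116 mm; all 50 mm wide (y). This point is the middle of the lip's top if the catch is mid-range: 15.5 mm before slot_mid, 18 mm higher; the true lip is off by the same unmeasured up to 11 mm as the slot.
- latch: Steel latch bar on the shelf. Origin on its pivot pin, 93 mm above the table, ledge y 0, ledge x = -120 mm minus the shelf joint value. +x along the bar to the nose, +y along the pin, z up when level. 20 wide, 12 thick, ends 175 mm from the pin. Weighs 0.18 kg, falls by itself, rests level on a stop if the nose is free; can be raised to 0.24 rad. On the lip: 0.09 rad; down in the slot: level.
- nose (a point): Middle of the underside of the nose, a block 10 mm long (x) and 20 mm wide under the bar's end: 170 mm from the pin, 25 mm below it, so 68 mm above the table when level: it overlaps the 83 mm lip by 15 mm. It clears the lip when the bar is raised 0.10 rad or more; at any raised angle the bar's end still meets the back stop. Lowering from 0.14 rad to level draws it back about 2 mm.
- tab (a point): Centre of the upright steel thumb tab by which to hold the bar: 26 mm along the bar, 12 mm thick (pinch across y), 34 mm tall; its top is 15 mm above this point, the bar's upper face 19 mm below it. Lies 90 mm from the pin along the bar and 25 mm above the pin (118 mm above the table) when level; turns with the bar. Free of neighbours on both sides.
- shelf (a joint): How far the shelf is out, m: 0 when the level nose is at slot_mid; positive = out towards the robot (ledge -x). Range -0.018 to 0.10. With the nose down in the slot it reads -0.0125 to 0.0125 depending on where the catch is clamped; with the nose in front of the lip at least 0.018. Slides stiffly (2.5 N and a little drag), stays where left.
- bottle_mid (a point): Bystander: grey glass bottle with white ceramic swing stopper, 68 mm across, 194 mm tall, standing on the right part of the ledge; point 90 mm above its foot.
- cup_mid (a point): Bystander: white porcelain cup with handle, 76 mm across, 70 mm tall, on the ledge beside the bottle; point 35 mm above its foot.
- tongs: Bystander: stainless tongs 250 mm long, 18 mm high, lying on the table left of the shelf; origin at the middle of the underside, x along them.
- pastrywheel: Bystander: pastry wheel with beech handle, 190 mm long, 20 mm high, lying on the table right of the shelf; origin under the handle near the middle, x towards the wheel.

How it is judged (in metres and radians):
On the way:
1. the latch bar is raised clear of the lip while the nose is still in front of it (angle between latch's own z axis and vertical above 0.08 rad and value of joint shelf above 0.017 m), for 0.1 s.
At the end, for the whole second after the job is handed in: The nose is down in the catch's slot: the shelf joint reads less than 0.0155 m, the bar lies level within 0.03 rad, and shelf and bar are at rest (value of joint shelf below 0.0155 m and angle between latch's own z axis and vertical below 0.03 rad and velocity of joint shelf between -0.01 and 0.01 m/s and angular speed of latch below 0.1 rad/s); the robot touches nothing.
It fails at once if the latch bar is rammed or pressed against the catch with more than 15 N (contact force between latch and ledge above 15 N).
It fails at once if the bottle is moved by more than 20 mm (distance of bottle_mid from where it was at the start of the episode above 0.02 m).
It fails at once if the cup is moved by more than 20 mm (distance of cup_mid from where it was at the start of the episode above 0.02 m).
It fails at once if the tongs is moved by more than 20 mm (distance of tongs from where it was at the start of the episode above 0.02 m).
It fails at once if the pastry wheel is moved by more than 20 mm (distance of pastrywheel from where it was at the start of the episode above 0.02 m).
It also fails if it takes over 43 s, if anything falls off the work surface, if the arm or the gripper's body presses on something with over 40 N, if the wrist force passes 120 N, or if a joint passes its speed limit or range.

## Working session

There is one attempt and no reset: what is moved stays moved. The work goes in short steps, Python scripts to look and compute and a tool call to move; the robot and the scene stay as the last step left them, time stands still between calls to the robot, and variables do not carry over. Pictures are saved under pics/ and viewed, and the job is handed in when it is done.

Besides the shell and the picture viewer there is one more tool, called after "Call:" as name(argument=value, ...) on one line, values as JSON. carry_out: Moves the arm, as the interface text tells. Its arguments: {"type":"object","properties":{"increments":{"type":"array","items":{"type":"array","items":{"type":"array","items":{"type":"number"}}}},"newtons":{"type":"number"}},"required":["increments"]}

```bash
mkdir -p pics; cat > h.py <<'E'
from station import *
import numpy as np, cv2
from scipy.spatial.transform import Rotation as R
def proj(c,p):
    T=np.linalg.inv(c["world_from_camera"]);q=T[:3,:3]@np.array(p)+T[:3,3];q=c["K"]@q;return q[:2]/q[2]
def ray(c,u,v,z):
    T=c["world_from_camera"];d=T[:3,:3]@np.linalg.inv(c["K"])@np.array([u,v,1.]);o=T[:3,3];return o+d*(z-o[2])/d[2]
E
python3 - <<'E'
from h import *
print(env.get_state(), env.grip_depth)
for n in ["scene","top"]:
    c=capture(n); cv2.imwrite(f"pics/{n}0.png",c["img"])
    for t in ["tab","nose","latch","ledge","slot_mid","lip_mid","bottle_mid","cup_mid"]:
        r=tip_of(t,c); print(n,t,[(np.round(x["centre"],4),round(x["conf"],2)) for x in r[:2]])
    for t in ["latch"]:
        r=recognise(t,c); print(n,'rec',t,[(np.round(x["centre"],4),round(x["conf"],2)) for x in r[:2]])
print(env.get_state()["time"])
E
```

```text
{'time': 0.0, 'qpos': array([-6.42875779e+01,  7.24029831e+00, -2.32689146e+00,  8.05254488e+01,
        8.90490151e-04,  8.99998890e+01]), 'qvel': array([ 0.05563331, -0.03551636, -0.0929607 ,  0.06586251, -0.05649506,
        0.03065081]), 'joint_efforts': array([ 5.24843563e-04, -4.35912037e+01,  3.52925241e+01,  1.71879062e-02,
       -1.68474671e-04,  1.16240346e-05]), 'tcp_pos': array([ 0.22759282, -0.47263009,  0.2305335 ]), 'ee_rot': array([-1.79907361e+02, -8.90668445e-04,  2.57125317e+01]), 'force': array([-0.16219313,  1.02948961, -0.41969179]), 'ft_torque': array([ 0.07080423, -0.02283628,  0.00084674]), 'finger_gap': 0.08508426071049925} -0.0187
scene tab [(array([0.485 , 0.0459, 0.117 ]), 0.62)]
scene nose [(array([0.569 , 0.0583, 0.068 ]), 0.68), (array([ 0.4825, -0.2076, -0.0041]), 0.45)]
scene latch [(array([0.3958, 0.041 , 0.0878]), 0.75)]
scene ledge [(array([ 0.5761,  0.0611, -0.0035]), 0.98)]
scene slot_mid [(array([0.6245, 0.0711, 0.0626]), 0.62)]
scene lip_mid [(array([0.6081, 0.0641, 0.0795]), 0.94)]
scene bottle_mid [(array([ 0.6886, -0.1413,  0.1524]), 0.91)]
scene cup_mid [(array([ 0.6716, -0.0522,  0.1028]), 0.95)]
scene rec latch [(array([0.4963, 0.0493, 0.0967]), 0.97)]
top tab [(array([0.4863, 0.05  , 0.1182]), 0.78)]
top nose [(array([0.564 , 0.062 , 0.0649]), 0.64)]
top latch [(array([0.3941, 0.0356, 0.0881]), 0.9), (array([0.4878, 0.0491, 0.1192]), 0.19)]
top ledge [(array([ 0.577 ,  0.0612, -0.0017]), 0.71)]
top slot_mid [(array([0.6219, 0.0649, 0.066 ]), 0.95), (array([ 0.4897, -0.2044,  0.0007]), 0.61)]
top lip_mid [(array([0.6127, 0.0692, 0.082 ]), 0.74)]
top bottle_mid [(array([ 0.6877, -0.1423,  0.1557]), 0.94)]
top cup_mid [(array([ 0.669 , -0.0531,  0.1016]), 0.84)]
top rec latch [(array([0.4739, 0.0481, 0.0957]), 0.81)]
1.0
```

View pics/scene0.png

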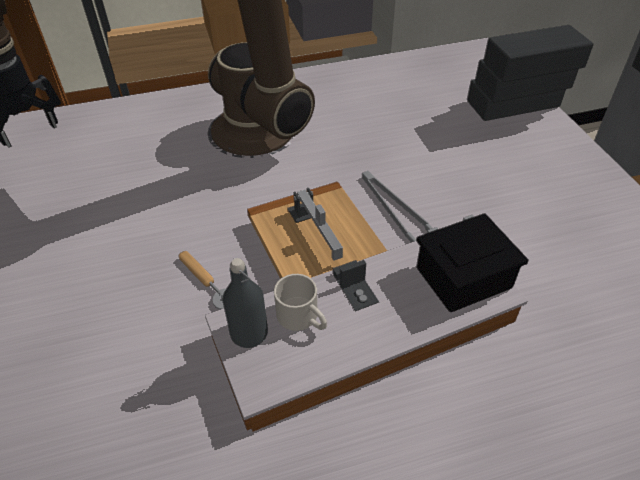

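View pics/top0.png

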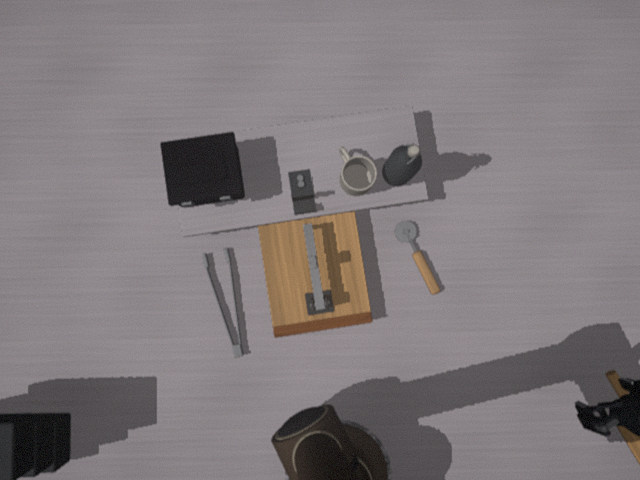

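The networks agree: the tab is near (0.486, 0.048, 0.118), the bar's yaw is about 7°, and the shelf is about 63 mm out. I'll zoom in on the top view to refine the yaw and find the catch.

```bash
python3 - <<'E'
from h import *
c=capture("top")
im=c["img"][150:330,230:390]
im=cv2.resize(im,None,fx=3.3,fy=3.3,interpolation=cv2.INTER_CUBIC)
im=cv2.convertScaleAbs(im,alpha=1.6,beta=20)
cv2.imwrite("pics/topz.png",im)
np.save("cam_top.npy",np.array([c["K"],c["world_from_camera"]],dtype=object),allow_pickle=True)
# ledge-front edge and yaw from shelf sides
print(c["world_from_camera"][:3,3])
print(proj(c,[0.486,0.048,0.118]))
s=silhouettes("latch",c); m=s[0]["region"]; print(s[0]["conf"],m.sum())
v,u=np.nonzero(m); 
for a in range(v.min(),v.max()+1,6): print(a,u[v==a].min(),u[v==a].max())
E
```

```text
[0.4562826  0.05095589 1.12747798]
[312.74520511 260.84973182]
0.84 820
224 306 311
230 304 312
236 305 313
242 305 314
248 306 315
254 307 316
260 308 317
266 309 318
272 310 319
278 311 320
284 312 321
290 313 322
296 314 322
302 314 323
308 315 323
```

View pics/topz.png

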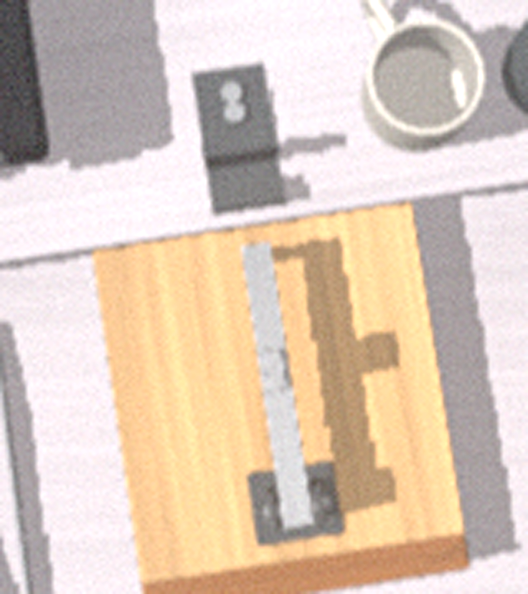

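```bash
python3 - <<'E'
from h import *
K,W=np.load("cam_top.npy",allow_pickle=True); c=dict(K=np.array(K,float),world_from_camera=np.array(W,float))
def P(u,v,z): return ray(c,230+u/3.3,150+v/3.3,z)
ang=lambda a,b: np.degrees(np.arctan2(b[1]-a[1],b[0]-a[0]))
n=P(257,244,.099);r=P(299,527,.099);print("bar",n,r,ang(r,n))
print("shelf sides",ang(P(143,582,.045),P(95,255,.045)),ang(P(466,535,.045),P(413,205,.045)))
a=P(0,265,.065);b=P(528,188,.065);print("front edge",a,b,ang(b,a)-90)
f=P(250,208,.083);print("lip front",f)
k=P(240,156,.083);print("backstop foot~",k, P(240,156,.116))
y=np.radians(7.5);d=np.array([np.cos(y),np.sin(y)])
# front edge at bar line
e=a+(b-a)*0.5
print("edge",e,"along: nose end",n[:2]@d,"tail",r[:2]@d,"edge",e[:2]@d,"lip front",f[:2]@d,"bs front top",P(240,156,.116)[:2]@d)
E
```

```text
bar [0.56692175 0.0569805  0.099     ] [0.38138103 0.03307467 0.099     ] 7.34177373585817
shelf sides 7.629031858747336 7.647157254185183
front edge [0.55947878 0.23160027 0.065     ] [ 0.60563138 -0.12868282  0.065     ] 7.299885481420958
lip front [0.59294994 0.06131266 0.083     ]
backstop foot~ [0.62818592 0.06738252 0.083     ] [0.62275468 0.06686353 0.116     ]
edge [0.58255508 0.05145873 0.065     ] along: nose end 0.5695091029761298 tail 0.3824353769137572 edge 0.584287955140789 lip front 0.5958800780995543 bs front top 0.6261543715292455
```

Call:
carry_out(increments=[[[1,30,-24,0,0,0,0],[1,38,-30,0,0,0,0],[1,38,-30,0,0,0,0],[1,38,-30,0,0,0,0],[1,38,-30,0,0,0,0],[1,38,-30,0,0,0,0],[1,38,-30,0,0,0,0],[1,38,-30,0,0,0,0],[1,38,-30,0,0,0,0],[1,38,-30,0,0,0,0]]], newtons=30)

```text
time: 2.1
tcp_pos: [0.4359, -0.0447, 0.2316]
ee_rot: [180.0, -0.0, 25.7]
force: [0.4, 0.1, -0.2]
finger_gap: 0.0852
```

Call:
carry_out(increments=[[[1,28,-21,0,0,0,0],[1,28,-21,0,0,0,0],[1,27,-20,0,0,0,0],[1,0,0,0,0,0,6.1],[1,0,0,0,0,0,6.1],[1,0,0,20,0,0,6],[1,0,0,30,0,0,0],[1,0,0,10,0,0,0],[1,0,0,0,0,0,0],[1,0,0,0,0,0,0]]])

```text
time: 3.1
tcp_pos: [0.4835, 0.0451, 0.1722]
ee_rot: [180.0, -0.0, 7.5]
force: [-0.0, 0.3, -0.4]
finger_gap: 0.0853
```

```bash
python3 - <<'E'
from h import *
s=env.get_state(); print(s["tcp_pos"],s["ee_rot"],s["time"])
c=capture("wrist"); cv2.imwrite("pics/w1.png",c["img"])
for t in ["tab","nose","latch"]:
    r=tip_of(t,c); print(t,[(np.round(x["centre"],4),round(x["conf"],2)) for x in r[:2]])
p=s["tcp_pos"]; print("tcp px",proj(c,p),"at tab top",proj(c,[p[0],p[1],.133]))
E
```

```text
[0.4835284  0.04514521 0.17217166] [ 1.79999673e+02 -3.73159061e-02  7.51496979e+00] 3.1
tab [(array([0.4842, 0.0472, 0.1204]), 0.91)]
nose [(array([0.5602, 0.06  , 0.0685]), 0.97)]
latch [(array([0.3956, 0.0293, 0.0932]), 0.9)]
tcp px [316.69910153 321.74163135] at tab top [316.67512017 281.72961794]
```

View pics/w1.png

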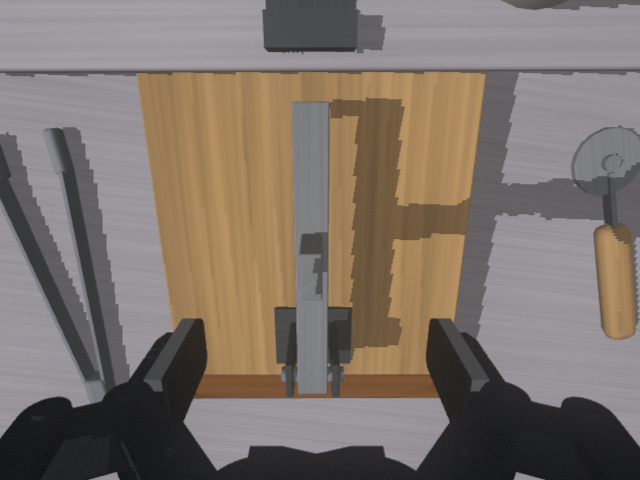

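```bash
python3 - <<'E'
from h import *
c=capture("wrist"); im=c["img"].copy()
y=np.radians(7.5);d=np.array([np.cos(y),np.sin(y),0]);l=np.array([-d[1],d[0],0])
print(np.round(c["world_from_camera"][:3],3))
for u,v,z in [(311,102,.099),(293,102,.099),(328,102,.099),(310,50,.065),(310,48,.083),(266,50,.083),(355,50,.083),(310,71,.065),(312,298,.133),(300,298,.133),(324,298,.133)]:
    p=ray(c,u,v,z); print(u,v,z,np.round(p,4),"along %.4f lat %.4f"%(p@d,p@l))
t=np.array([.484,.047,.118])
for a in(-13,13):
  for b in (-6,6):
    for z in(-19,15):
        q=proj(c,t+d*a/1e3+l*b/1e3+np.array([0,0,z/1e3]))
        cv2.circle(im,tuple(np.int32(np.round(q))),2,(0,0,255) if z>0 else (0,255,0),-1)
cv2.imwrite("pics/w1z.png",cv2.resize(im[20:400,200:430],None,fx=1.55,fy=1.55,interpolation=cv2.INTER_CUBIC))
cv2.imwrite("pics/w1t.png",cv2.resize(im[215:315,260:370],None,fx=6,fy=6,interpolation=cv2.INTER_NEAREST)[:600])
E
```

```text
[[ 0.13  -0.937 -0.324  0.568]
 [-0.992 -0.123 -0.041  0.056]
 [-0.001  0.326 -0.945  0.315]]
311 102 0.099 [0.57   0.0595 0.099 ] along 0.5729 lat -0.0154
293 102 0.099 [0.5688 0.0688 0.099 ] along 0.5729 lat -0.0060
328 102 0.099 [0.5712 0.0507 0.099 ] along 0.5729 lat -0.0243
310 50 0.065 [0.5985 0.0642 0.065 ] along 0.6017 lat -0.0145
310 48 0.083 [0.5973 0.0637 0.083 ] along 0.6005 lat -0.0148
266 50 0.083 [0.5932 0.0872 0.083 ] along 0.5995 lat 0.0090
355 50 0.083 [0.5995 0.0395 0.083 ] along 0.5995 lat -0.0391
310 71 0.065 [0.5873 0.0628 0.065 ] along 0.5905 lat -0.0144
312 298 0.133 [0.4743 0.0464 0.133 ] along 0.4763 lat -0.0159
300 298 0.133 [0.4735 0.0526 0.133 ] along 0.4763 lat -0.0097
324 298 0.133 [0.4751 0.0402 0.133 ] along 0.4763 lat -0.0222
```

View pics/w1t.png

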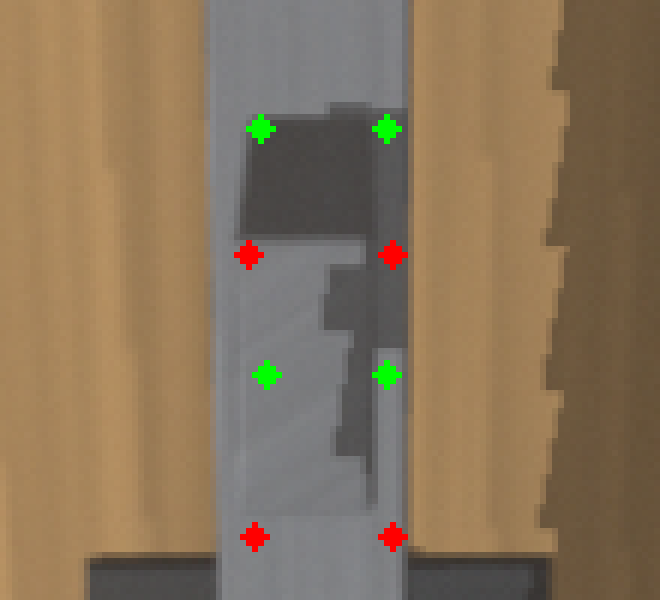

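Call:
carry_out(increments=[[[1,2.6,-3,10,0,0,0],[1,0,0,20,0,0,0],[1,0,0,20,0,0,0],[1,0,0,15,0,0,0],[0,0,0,0,0,0,0],[-1,0,0,0,0,0,0],[-1,0,0,0,0,0,0],[-1,0,0,0,0,0,0],[-1,0,0,0,0,0,0],[-1,0,0,0,0,0,0]]], newtons=30)

```text
time: 4.35
tcp_pos: [0.4859, 0.0484, 0.1071]
ee_rot: [180.0, -0.1, 7.5]
force: [0.0, -0.8, 2.9]
finger_gap: 0.0114
```

```bash
python3 - <<'E'
from h import *
s=env.get_state(); print(s["tcp_pos"],s["ee_rot"],s["force"],s["finger_gap"],s["time"])
c=capture("wrist"); cv2.imwrite("pics/w2.png",c["img"])
E
```

```text
[0.48594336 0.04842106 0.1070591 ] [ 1.79982601e+02 -7.96009006e-02  7.51945403e+00] [ 0.03646541 -0.81095691  2.89419247] 0.011355479545498476 4.35
```

View pics/w2.png

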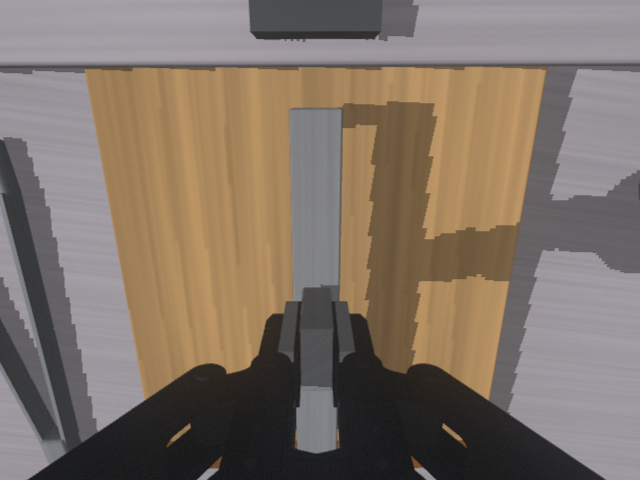

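Call:
carry_out(increments=[[[-1,-0.45,0,-2.7,0,1.72,0],[-1,-0.45,0,-2.7,0,1.72,0],[-1,-0.45,0,-2.7,0,1.72,0],[-1,-0.45,0,-2.7,0,1.72,0],[-1,-0.45,0,-2.7,0,1.72,0],[-1,0,0,0,0,0,0],[-1,0,0,0,0,0,0],[-1,0,0,0,0,0,0],[-1,0,0,0,0,0,0],[-1,0,0,0,0,0,0]]])

```text
time: 5.4
tcp_pos: [0.4823, 0.048, 0.1192]
ee_rot: [180.0, -8.5, 7.5]
force: [0.3, -2.4, 3.1]
finger_gap: 0.0115
```

```bash
python3 - <<'E'
from h import *
s=env.get_state(); print(s["tcp_pos"],s["ee_rot"],s["force"],s["finger_gap"],s["time"])
c=capture("scene"); im=c["img"]
cv2.imwrite("pics/s3.png",cv2.resize(im[150:320,200:420],None,fx=3.5,fy=3.5,interpolation=cv2.INTER_CUBIC))
for t in ["nose","lip_mid"]:
    r=tip_of(t,c); print(t,[(np.round(x["centre"],4),round(x["conf"],2)) for x in r[:2]])
E
```

```text
[0.48227293 0.04796209 0.11922642] [179.986719    -8.52769606   7.511123  ] [ 0.29117863 -2.39077629  3.09815525] 0.01151451662114189 5.4
nose [(array([0.5693, 0.0613, 0.0905]), 0.64)]
lip_mid [(array([0.6077, 0.0667, 0.0799]), 0.81)]
```

View pics/s3.png

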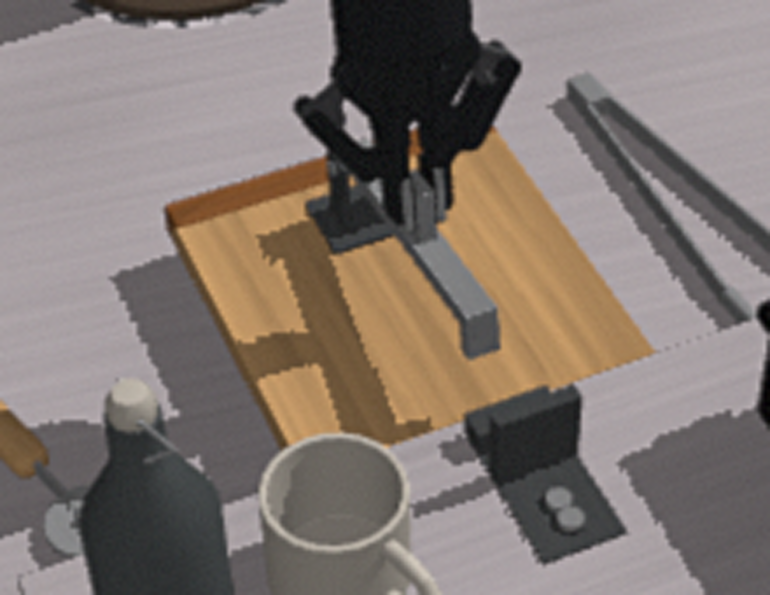

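Call:
carry_out(increments=[[[-1,2.97,0,0.45,0,0,0],[-1,5.94,0,0.89,0,0,0],[-1,5.94,0,0.89,0,0,0],[-1,5.94,0,0.89,0,0,0],[-1,5.94,0,0.89,0,0,0],[-1,5.94,0,0.89,0,0,0],[-1,5.94,0,0.89,0,0,0],[-1,4.95,0,0.74,0,0,0],[-1,0,0,0,0,0,0],[-1,0,0,0,0,0,0]]])

```text
time: 6.55
tcp_pos: [0.5272, 0.054, 0.12]
ee_rot: [-180.0, -8.7, 7.5]
force: [0.9, -1.6, -2.4]
finger_gap: 0.0116
```

```bash
python3 - <<'E'
from h import *
s=env.get_state(); print(s["tcp_pos"],s["ee_rot"],s["force"],s["finger_gap"],s["time"])
y=np.radians(7.5); print("along",s["tcp_pos"][:2]@[np.cos(y),np.sin(y)])
c=capture("wrist"); cv2.imwrite("pics/w4.png",c["img"])
c=capture("scene"); im=c["img"]
cv2.imwrite("pics/s4.png",cv2.resize(im[150:320,200:420],None,fx=3.5,fy=3.5,interpolation=cv2.INTER_CUBIC))
E
```

```text
[0.52715784 0.05404498 0.12004914] [-179.98917389   -8.71032917    7.51594402] [ 0.94149874 -1.6048827  -2.39447757] 0.011626410365246743 6.55
along 0.5297022150860456
```

View pics/s4.png

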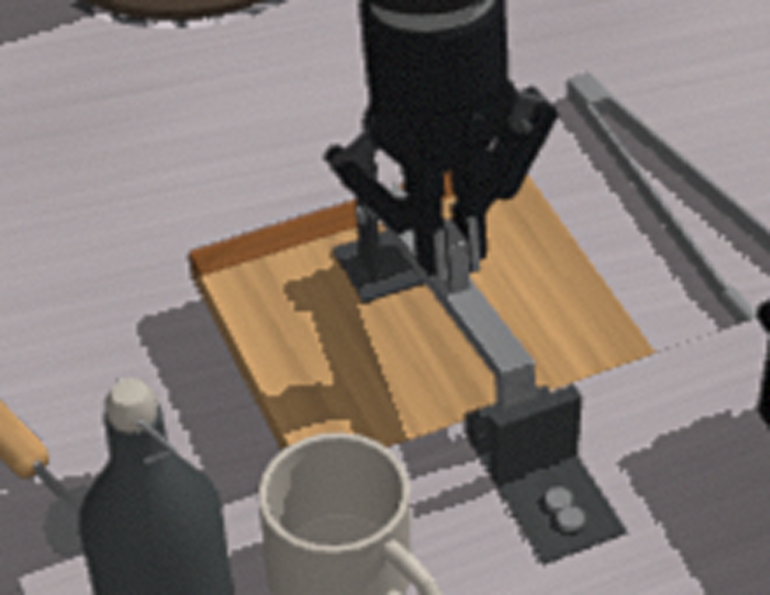

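View pics/w4.png

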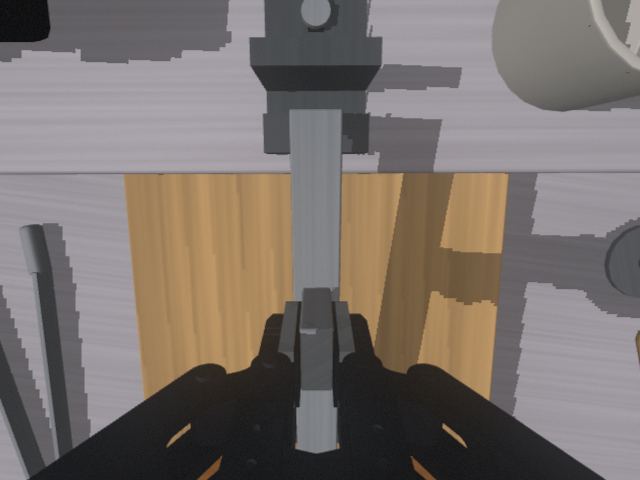

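```bash
python3 - <<'E'
from h import *
c=capture("wrist")
y=np.radians(7.5);d=np.array([np.cos(y),np.sin(y),0])
for n,u,v,z in [("lipfront",275,153,.083),("lipback",275,113,.083),("slotfloor/bs foot",275,90,.065),("bs top front",316,67,.116),("bs top front",275,67,.116),("bar end top",316,109,.1242)]:
    p=ray(c,u,v,z); print(n,np.round(p,4),"%.4f"%(p@d))
cv2.imwrite("pics/w4z.png",cv2.resize(c["img"][20:170,240:400],None,fx=4,fy=4,interpolation=cv2.INTER_CUBIC))
E
```

```text
lipfront [0.5942 0.083  0.083 ] 0.6000
lipback [0.6125 0.085  0.083 ] 0.6184
slotfloor/bs foot [0.6258 0.0884 0.065 ] 0.6320
bs top front [0.6273 0.0675 0.116 ] 0.6307
bs top front [0.6252 0.083  0.116 ] 0.6307
bar end top [0.6109 0.0653 0.1242] 0.6142
```

View pics/w4z.png

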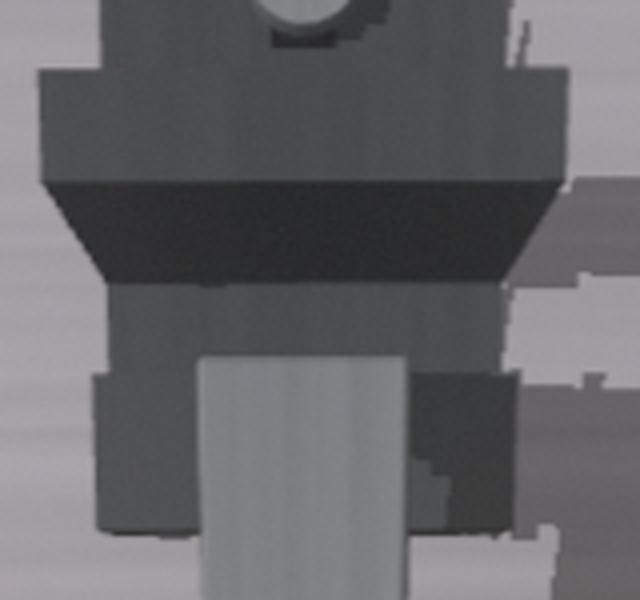

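Call:
carry_out(increments=[[[-1,1.98,0,0.3,0,0,0],[-1,1.98,0,0.3,0,0,0],[-1,1.48,0,0.22,0,0,0],[-1,0.99,0,0.15,0,0,0],[-1,0.99,0,0.15,0,0,0],[-1,0.5,0,0.07,0,0,0],[-1,0.5,0,0.07,0,0,0],[-1,0.5,0,0.07,0,0,0],[-1,0,0,0,0,0,0],[-1,0,0,0,0,0,0]]])

```text
time: 7.7
tcp_pos: [0.535, 0.0551, 0.1197]
ee_rot: [-180.0, -8.6, 7.5]
force: [-1.8, -1.7, -3.4]
finger_gap: 0.0115
```

```bash
cat > m.py <<'E'
from h import *
s=env.get_state(); print(s["tcp_pos"],s["ee_rot"],"F",s["force"],s["finger_gap"],s["time"])
y=np.radians(7.5);d=np.array([np.cos(y),np.sin(y),0]); print("along",s["tcp_pos"]@d,"Falong",s["force"]@d)
c=capture("wrist")
import sys
cv2.imwrite(sys.argv[1],cv2.resize(c["img"][20:220,240:400],None,fx=3,fy=3,interpolation=cv2.INTER_CUBIC))
E
python3 m.py pics/w5.png
```

```text
[0.53503266 0.05509456 0.11967075] [-179.99060618   -8.60055421    7.51737184] F [-1.76069726 -1.72714254 -3.41208874] 0.011473547813355633 7.7
along 0.5376466639718527 Falong -1.9710715950636872
```

View pics/w5.png

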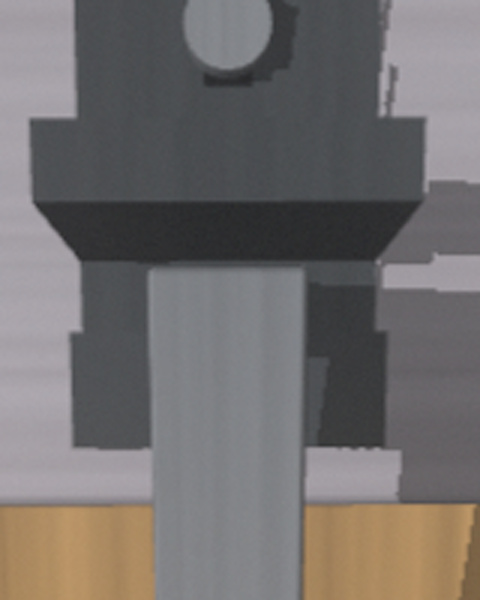

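```bash
python3 - <<'E'
from h import *
c=capture("wrist")
y=np.radians(7.5);d=np.array([np.cos(y),np.sin(y),0])
for n,u,v,z in [("lipfront",267,20+447/3,.083),("lipback",270,20+332/3,.083),("foot",270,20+261/3,.065),("bs top front",316,20+201/3,.116),("bar end top",316,20+266/3,.1242)]:
    p=ray(c,u,v,z); print(n,np.round(p,4),"%.4f"%(p@d))
E
```

```text
lipfront [0.5941 0.0869 0.083 ] 0.6004
lipback [0.612  0.0874 0.083 ] 0.6182
foot [0.625 0.091 0.065] 0.6316
bs top front [0.6279 0.0676 0.116 ] 0.6314
bar end top [0.6189 0.0664 0.1242] 0.6222
```

Call:
carry_out(increments=[[[-1,0.3,0,0.04,0,0,0],[-1,0.3,0,0.05,0,0,0],[-1,0.3,0,0.04,0,0,0],[-1,0.3,0,0.05,0,0,0],[-1,0.3,0,0.04,0,0,0],[-1,0,0,0,0,0,0],[-1,0,0,0,0,0,0],[-1,0,0,0,0,0,0],[-1,0,0,0,0,0,0],[-1,0,0,0,0,0,0]]])

```text
time: 8.8
tcp_pos: [0.5366, 0.0553, 0.1197]
ee_rot: [-180.0, -8.6, 7.5]
force: [-2.0, -0.9, -3.3]
finger_gap: 0.0113
```

```bash
python3 m.py pics/w6.png
```

```text
[0.5365581  0.05526751 0.11970601] [-179.99415922   -8.60411886    7.51606014] F [-1.96430375 -0.90056153 -3.29717972] 0.011252125076344405 8.8
along 0.5391816249881116 Falong -2.065045727418779
```

Call:
carry_out(increments=[[[-1,0.3,0,0.04,0,0,0],[-1,0.3,0,0.05,0,0,0],[-1,0.3,0,0.04,0,0,0],[-1,0.3,0,0.05,0,0,0],[-1,0.3,0,0.04,0,0,0],[-1,0,0,0,0,0,0],[-1,0,0,0,0,0,0],[-1,0,0,0,0,0,0],[-1,0,0,0,0,0,0],[-1,0,0,0,0,0,0]]])

```text
time: 9.85
tcp_pos: [0.5381, 0.0555, 0.1197]
ee_rot: [-180.0, -8.6, 7.5]
force: [-1.8, -0.1, -4.2]
finger_gap: 0.0112
```

```bash
python3 m.py pics/w7.png
```

```text
[0.53806378 0.05545715 0.11972217] [-179.99580216   -8.60477787    7.51638371] F [-1.76617777 -0.12095311 -4.21229775] 0.011225596967430498 9.85
along 0.5406991834778891 Falong -1.7668554258346427
```

Call:
carry_out(increments=[[[-1,0.2,0,0.03,0,0,0],[-1,0.2,0,0.03,0,0,0],[-1,0.2,0,0.03,0,0,0],[-1,0.2,0,0.03,0,0,0],[-1,0.2,0,0.03,0,0,0],[-1,0,0,0,0,0,0],[-1,0,0,0,0,0,0],[-1,0,0,0,0,0,0],[-1,0,0,0,0,0,0],[-1,0,0,0,0,0,0]]])

```text
time: 10.9
tcp_pos: [0.5391, 0.0556, 0.1197]
ee_rot: [-180.0, -8.6, 7.5]
force: [-2.6, -1.0, -2.9]
finger_gap: 0.0113
```

```bash
python3 m.py pics/w8.png
```

```text
[0.53906887 0.0555827  0.11973938] [-179.99650518   -8.60402774    7.51442462] F [-2.61519546 -0.97816749 -2.91060593] 0.011293561013503074 10.9
along 0.5417120637272053 Falong -2.7204985763719063
```

View pics/w8.png

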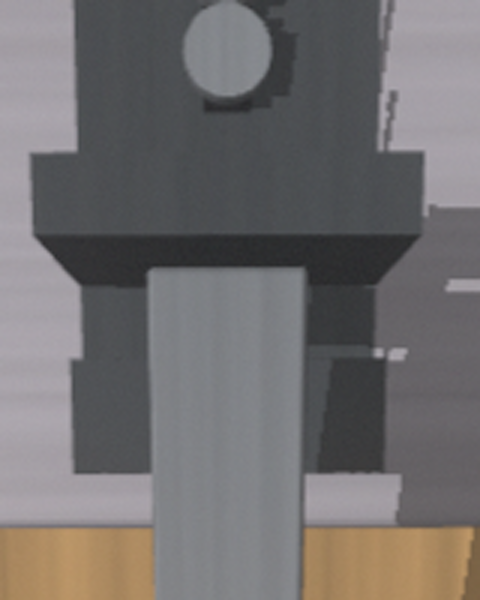

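Call:
carry_out(increments=[[[-1,0.12,0,0.02,0,0,0],[-1,0.12,0,0.02,0,0,0],[-1,0.12,0,0.02,0,0,0],[-1,0.12,0,0.02,0,0,0],[-1,0.12,0,0.02,0,0,0],[-1,0,0,0,0,0,0],[-1,0,0,0,0,0,0],[-1,0,0,0,0,0,0],[-1,0,0,0,0,0,0],[-1,0,0,0,0,0,0]]])

```text
time: 11.95
tcp_pos: [0.5396, 0.0556, 0.1197]
ee_rot: [-180.0, -8.6, 7.5]
force: [-2.2, -0.3, -3.6]
finger_gap: 0.0117
```

```bash
python3 m.py pics/w9.png
```

```text
[0.53964539 0.05562921 0.11969624] [-179.9984856    -8.59871471    7.51501952] F [-2.20070961 -0.30284404 -3.63039536] 0.011686129828585448 11.95
along 0.5422897163905483 Falong -2.221411311121328
```

Call:
carry_out(increments=[[[-1,0.1,0,0.02,0,0,0],[-1,0.1,0,0.02,0,0,0],[-1,0.1,0,0.02,0,0,0],[-1,0.1,0,0.02,0,0,0],[-1,0.1,0,0.02,0,0,0],[-1,0,0,0,0,0,0],[-1,0,0,0,0,0,0],[-1,0,0,0,0,0,0],[-1,0,0,0,0,0,0],[-1,0,0,0,0,0,0]]])

```text
time: 13.0
tcp_pos: [0.5399, 0.0557, 0.1197]
ee_rot: [-180.0, -8.6, 7.5]
force: [-4.9, 0.4, -1.9]
finger_gap: 0.0111
```

```bash
python3 m.py pics/w10.png
```

```text
[0.53990957 0.05569981 0.11967774] [-179.99740781   -8.57881381    7.51710877] F [-4.85857887  0.3519177  -1.92505692] 0.011073232053954805 13.0
along 0.5425608524197711 Falong -4.771078575669317
```

The bar's end has met the back stop: the axial force rose from 2.2 to 4.8 N within 0.3 mm of where vision put it. Now I'll lower the bar slowly, past the lip height first.

Call:
carry_out(increments=[[[-1,0.18,0,1.35,0,-0.86,0],[-1,0.18,0,1.35,0,-0.86,0],[-1,0.18,0,1.35,0,-0.86,0],[-1,0.18,0,1.35,0,-0.86,0],[-1,0,0,0,0,0,0],[-1,0,0,0,0,0,0],[-1,0,0,0,0,0,0],[-1,0,0,0,0,0,0],[-1,0,0,0,0,0,0],[-1,0,0,0,0,0,0]]])

```text
time: 14.05
tcp_pos: [0.5416, 0.0559, 0.1143]
ee_rot: [-180.0, -5.2, 7.5]
force: [0.3, 1.7, -5.5]
finger_gap: 0.0116
```

```bash
python3 m.py pics/w11.png
```

```text
[0.54162401 0.05590671 0.11432527] [-179.99805347   -5.17454149    7.51419827] F [ 0.29812937  1.73476127 -5.47347631] 0.011572959797610532 14.05
along 0.5442876361378918 Falong 0.5220106120600523
```

View pics/w11.png

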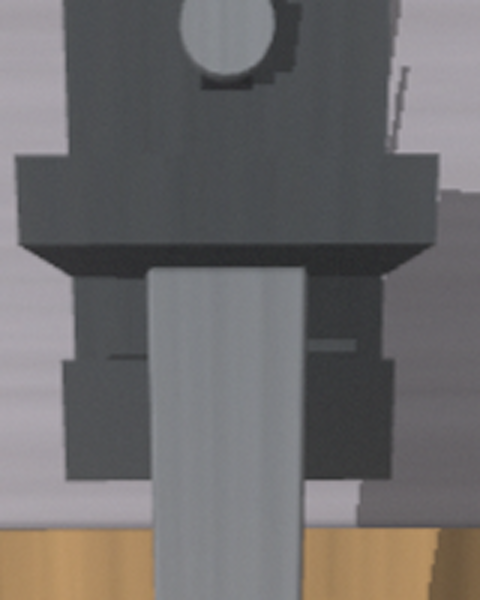

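Call:
carry_out(increments=[[[-1,0.09,0,0.68,0,-0.43,0],[-1,0.09,0,0.68,0,-0.43,0],[-1,0,0,0,0,0,0],[-1,0,0,0,0,0,0],[-1,0,0,0,0,0,0],[-1,0,0,0,0,0,0],[-1,0,0,0,0,0,0],[-1,0,0,0,0,0,0],[-1,0,0,0,0,0,0],[-1,0,0,0,0,0,0]]])

```text
time: 15.1
tcp_pos: [0.542, 0.056, 0.1132]
ee_rot: [-180.0, -4.3, 7.5]
force: [-0.5, 1.6, -4.8]
finger_gap: 0.0112
```

```bash
python3 m.py pics/w12.png
```

```text
[0.541968   0.0559571  0.11315162] [-179.99824297   -4.31777881    7.51557008] F [-0.54682391  1.62668937 -4.7531814 ] 0.011193052748190336 15.1
along 0.5446352601359196 Falong -0.3298201876261007
```

Call:
carry_out(increments=[[[-1,0.09,0,0.68,0,-0.43,0],[-1,0.09,0,0.68,0,-0.43,0],[-1,0.09,0,0.68,0,-0.43,0],[-1,0.09,0,0.68,0,-0.43,0],[-1,0,0,0,0,0,0],[-1,0,0,0,0,0,0],[-1,0,0,0,0,0,0],[-1,0,0,0,0,0,0],[-1,0,0,0,0,0,0],[-1,0,0,0,0,0,0]]])

```text
time: 16.15
tcp_pos: [0.5425, 0.056, 0.1105]
ee_rot: [-180.0, -2.6, 7.5]
force: [-0.5, 0.4, -3.8]
finger_gap: 0.0111
```

```bash
python3 m.py pics/w13.png; python3 - <<'E'
from h import *
c=capture("scene"); im=c["img"]
cv2.imwrite("pics/s13.png",cv2.resize(im[150:320,200:420],None,fx=3.5,fy=3.5,interpolation=cv2.INTER_CUBIC))
E
```

```text
[0.54253251 0.05601896 0.11053339] [-179.99727962   -2.61000599    7.51427781] F [-0.5017107   0.3611228  -3.76303852] 0.01114822322154203 16.15
along 0.5452030079437906 Falong -0.45028251119868457
```

View pics/w13.png

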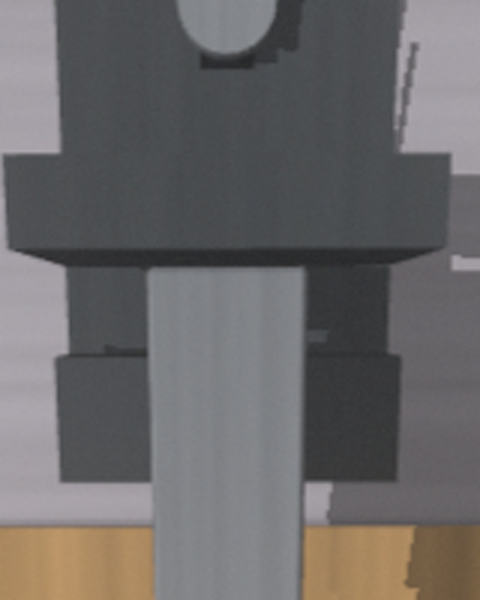

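View pics/s13.png

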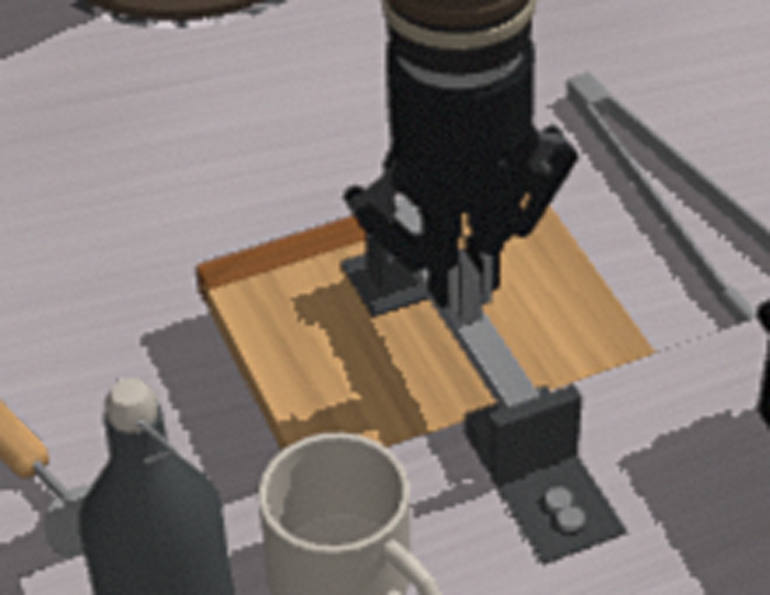

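Call:
carry_out(increments=[[[-1,0.09,0,0.68,0,-0.43,0],[-1,0.09,0,0.68,0,-0.43,0],[-1,0.09,0,0.68,0,-0.43,0],[-1,0.09,0,0.68,0,-0.43,0],[-1,0.09,0,0.5,0,-0.43,0],[-1,0,0,0,0,0,0],[-1,0,0,0,0,0,0],[-1,0,0,0,0,0,0],[-1,0,0,0,0,0,0],[-1,0,0,0,0,0,0]]])

```text
time: 17.25
tcp_pos: [0.5431, 0.0561, 0.1073]
ee_rot: [-180.0, -0.5, 7.5]
force: [1.7, 2.3, -2.5]
finger_gap: 0.0113
```

```bash
python3 m.py pics/w14.png
```

```text
[0.54308573 0.0561098  0.10725796] [-179.99657146   -0.46103773    7.51456776] F [ 1.68305063  2.26010263 -2.47100632] 0.011314200001529284 17.25
along 0.5457633548372957 Falong 1.9636544910271863
```

Call:
carry_out(increments=[[[-0.6,0,0,0,0,0,0],[-0.4,0,0,0,0,0,0],[0,0,0,0,0,0,0],[0.4,0,0,0,0,0,0],[0.6,0,0,0,0,0,0],[0.6,0,0,0,0,0,0],[0.6,0,0,0,0,0,0],[0.6,0,0,0,0,0,0],[0.6,0,0,0,0,0,0],[0.6,0,0,0,0,0,0]]])

```text
time: 18.3
tcp_pos: [0.5429, 0.0561, 0.1072]
ee_rot: [180.0, -0.4, 7.5]
force: [0.4, -0.3, 0.7]
finger_gap: 0.0685
```

Call:
carry_out(increments=[[[0.6,0,0,-5,0,0,0],[0.6,0,0,-15,0,0,0],[0.6,0,0,-20,0,0,0],[0.6,0,0,-20,0,0,0],[0.6,0,0,-20,0,0,0],[0.6,0,0,-10,0,0,0],[0.6,0,0,0,0,0,0],[0.6,0,0,0,0,0,0],[0.6,0,0,0,0,0,0],[0.6,0,0,0,0,0,0]]])

```text
time: 19.3
tcp_pos: [0.5417, 0.0559, 0.1961]
ee_rot: [-180.0, -0.3, 7.5]
force: [-1.3, 0.5, 0.4]
finger_gap: 0.0686
```

```bash
python3 m.py pics/w15.png; python3 - <<'E'
from h import *
c=capture("wrist"); cv2.imwrite("pics/w15f.png",c["img"])
y=np.radians(7.5);d=np.array([np.cos(y),np.sin(y),0])
for t in ["tab","nose","latch","lip_mid"]:
    r=tip_of(t,c); print(t,[(np.round(x["centre"],4),round(x["centre"]@d,4),round(x["conf"],2)) for x in r[:2]])
c=capture("scene"); im=c["img"]
for t in ["tab","nose","latch"]:
    r=tip_of(t,c); print(t,[(np.round(x["centre"],4),round(x["conf"],2)) for x in r[:2]])
cv2.imwrite("pics/s15.png",cv2.resize(im[150:320,200:420],None,fx=3.5,fy=3.5,interpolation=cv2.INTER_CUBIC))
E
```

```text
[0.54173365 0.05592604 0.19610304] [-179.99600339   -0.32745332    7.51626124] F [-1.26246605  0.48685429  0.42658137] 0.06859834651324265 19.3
along 0.5443988608430692 Falong -1.188118239986707
tab [(array([0.5416, 0.0556, 0.1197]), np.float64(0.5442), 0.61)]
nose [(array([0.6216, 0.0679, 0.0659]), np.float64(0.6251), 0.8)]
latch [(array([0.4503, 0.0386, 0.0923]), np.float64(0.4515), 0.67)]
lip_mid [(array([0.3952, 0.2536, 0.0033]), np.float64(0.4249), 0.63)]
tab [(array([0.5412, 0.0538, 0.1161]), 0.64)]
nose [(array([0.6249, 0.0677, 0.0653]), 0.64)]
latch [(array([0.4523, 0.0449, 0.0906]), 0.81), (array([ 0.5753,  0.0607, -0.0044]), 0.26)]
```

View pics/w15f.png

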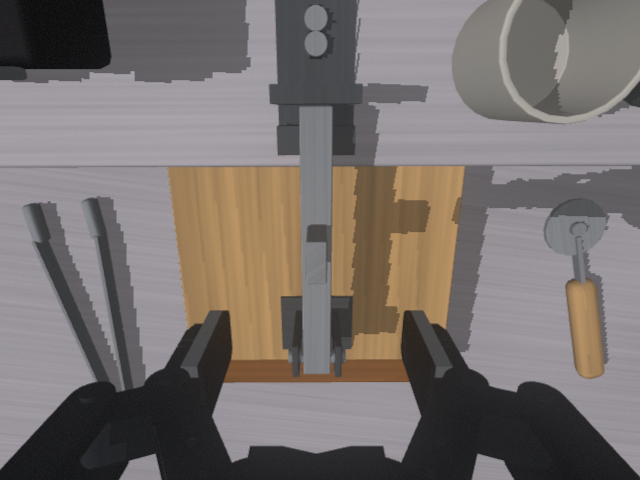

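View pics/s15.png

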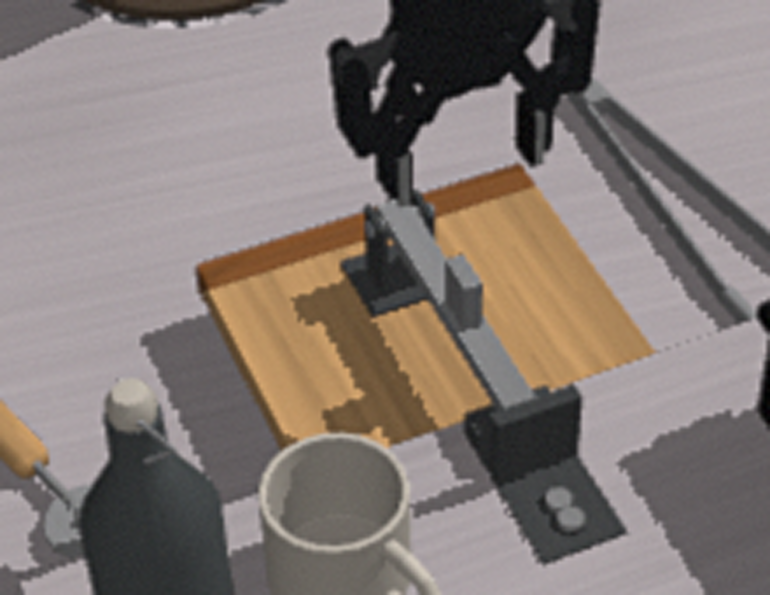

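The released bar shows level, with the nose in the slot between lip and back stop. The gripper is well clear of it.

```bash
python3 -c "
from station import *
print(hand_in())"
```

```text
the job is handed in; nothing more can be done
None
```

The latch nose is down in the catch's slot, and I handed the job in at about 19.5 s of the 43 s allowed; `hand_in()` gives no verdict.

- **What I did:** I pinched the thumb tab and raised the bar to about 0.14 rad while the nose was still in front of the lip. I slid the shelf in about 58 mm until the bar's end just touched the back stop, lowered the bar in small steps to level, let go and backed off upwards.
- **Forces:** The back stop was found by feel: the pushing force rose from 2.2 N to 4.8 N, within 0.3 mm of where the camera put it. The highest reading along the slide was 4.8 N, including the shelf's drag. These are readings at the end of each one-second move, so a brief peak in between would not show.
- **Last checks:**
  - After letting go, the networks put the nose at 65–66 mm above the table, against 68 mm when level and 83 mm if it were on the lip.
  - They put the nose within about 3 mm of my measured slot centre, and both views show it in the slot with the bar level.
  - In those views the cup, tongs, pastry wheel and bottle look unmoved; I did not measure them.
- **Disagreements:**
  - A network gave a clearly false position for the lip in the last wrist picture, which I ignored.
  - At the start, the networks' ledge position differed from my own by about 5 mm. I relied on distances between the nose and the catch within one picture instead.

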